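Start the incubation timers in order

ROBOT

A 6-joint arm with a two-finger parallel gripper is mounted at the origin on the work surface. World frame = base frame: x ahead of the robot, y to its left, z up, the work surface at z = 0. Lengths are in m, angles in degrees, forces in N, time in s.
With the tool pointing down it reaches from about 0.25 to 0.725 m from the base axis. Payload 9.7 kg.
Tool frame: the origin (TCP) lies at the very end of the fingers, on their centre line; the grasp point (between the pads) lies grasp_offset behind it (grasp_offset is the distance from the TCP to the grasp point, in m); z points along the fingers, y is the line along which they close (so a half turn about z gives the same grasp; the last joint's range is limited). The gripper opens to 85 mm and grips with 20 to 120 N. Pads are 22 mm wide; open, the fingers measure 114 mm over their backs; the gripper's body (76 mm by 85 mm) begins 54 mm behind the grasp point. The pads swing forward as they close: fully open they stand 13 mm farther back than shut.
Start: joints at [-70.015, 4.979, 10.078, 95.1, 0, 90], TCP at [0.188, -0.517, 0.231] pointing down, gripper open.
Joint ranges: [-179.16, 179.16], [-48.56, 103.87], [-65.8, 70.77], [-126.05, 130.52], [-82.76, 87.17], [-180, 180]. Speed limits (degrees/s): [127.2, 127.2, 147.25, 180, 180, 180].

INTERFACE

Orientations are given as [roll, pitch, yaw] about the fixed x, y, z axes, in that order (R = Rz(yaw) Ry(pitch) Rx(roll)).
In Python, from workcell import get_obs, camera, calibration, job_done, recognise, cut_out, mark_of, grasp_offset gives the robot as it stands.
- The arm moves only by the tool servo_tool, never from a script. Its argument "moves" is a list of rows, each a list of 3 entries, a list of its own where there are three numbers: the turn, a rotation vector about the tool's x, y, z in degrees, then the shift along the tool's x, y, z in m, then the opening in per cent of the stroke, from 0 (shut) to 100 (fully open). In form: [[[ax, ay, az], [x, y, z], claw], ...]. A call has 1 to 12 rows; each row shifts and turns the commanded pose from where the row before left it, along the tool's axes as they then stand; what a row does not reach is not made up. A row lasts 1/10 s, in which the tool goes at most 50 mm and 8.59 degrees, less where a joint would pass 70% of its speed; a pose out of reach is approached as far as the arm can. A call is refused whole if a number of a shift passes 0.05 or a number of a turn 8.59, either way. A call with a gripper value outside its range is refused whole. The fingers move at their own pace and stop on an object; "force" is the grip in N (left out, the last holds). Time passes only in rows, so rows that do not move let the fingers close. It gives the time, the measured TCP pose, the force, the opening and the grip force at its end, in the units of the state.
- get_obs(): the state, without advancing time (a new reading comes with each control period).
- camera(name): name is "scene" or "top" or "wrist"; returns (picture, depth): 420x560x3 uint8, red, green, blue; 420x560 float32, m along the optical axis (not along the pixel's ray), 0 where there is no reading.
- calibration(name): a dict with "camera_matrix" (3x3 intrinsics, pixels), "R" (3x3) and "t" (3): a world point X has camera coordinates R X + t. Camera axes: x right, y down, z forward; pixel columns grow to the right and rows downward; lengths in m; the calibration is good to about 2 mm. The wrist camera is an equidistant fisheye: a pixel r from the principal point sees the ray r / f radians off the axis. A picture is of the moment at which its call begins: read the wrist's pose just before it. calibration takes no time and is no camera call; for the wrist camera it gives the pose at the moment of the call.
- job_done(): hands the job in; it is judged then, once.
Trained networks look in the newest picture that a camera, given by its name, has taken for a name from the list of things; names that differ only in an ending like _2 or _b are one class to them, and where a whole thing is asked for, a point or a joint stands for the part that bears it (a point fixed in the world has none). Each returns a list of dicts, best first, with "score" (0 to 1); they miss things now and then, are a little off and sometimes report something else, mostly with a low value. They report only what shows in the picture. A call takes as long as a camera call.
- recognise(name, camera): "xyz" ([x, y, z] in m, in the coordinates of the camera as it stood for that picture, good to about 4 mm: the middle of the surface that is visible of it).
- cut_out(name, camera): "mask" (420x560 bool, what is visible of it).
- mark_of(name, camera): "xyz" ([x, y, z] in m, in the coordinates of the camera as it stood for that picture, good to about 4 mm: a listed point, or the origin of a listed thing).
The state is a dict: "time": time; "q": joint angles; "qd": joint speeds; "joint_efforts": joint torques, N m; "ee_pos": TCP position; "tcp_rot": TCP orientation; "wrist_force": force on the tool from outside, world axes, zero at the start; "torque": the same for the moment, N m; "opening": finger opening in m; "grasp_force": force on a finger pad.
Only numpy, scipy, OpenCV 4.12 (cv2) and the standard library are available. Lean on these libraries where they do the work, as an engineer would, in place of code of your own. Each camera call takes 0.05 s, during which the arm holds its last target. There are 200 camera calls.

TASK

Start the three low bench timers, one after the other, by pressing the key on top of each with the fingertips: first the round one, then the square one, then the oblong one. Press each key gently, about half way in is right (it stays down where you leave it), and do not pick up, push away or tip the timers. Leave the tall narrow timer and everything else on the bench alone.

Things in the scene. Friction and masses are not known exactly. Their poses are not given: they have to be found in the camera images.
- round_timer: low round timer, disc 82 mm across, housing 38 mm high, key in the middle of its top, white plastic; stands loose on the table, weighs 0.25 to 0.5 kg. Origin: centre of its underside, z up. 
- square_timer: low square timer, 78 x 78 mm, housing 38 mm high, key in the middle of its top, white plastic; stands loose on the table, weighs 0.25 to 0.5 kg. Origin: centre of its underside, z up. 
- oblong_timer: low oblong timer, 60 mm along its x, 116 mm along its y, housing 38 mm high, key 18 mm off centre towards its +y, small greenish display at the other end, white plastic; stands loose on the table, weighs 0.25 to 0.5 kg. Origin: centre of its underside, z up. 
- tall_timer: tall narrow round timer, not to be touched: 56 mm across, housing 85 mm high, key on top reaching 107 mm; white plastic; stands loose on the table, weighs 0.25 to 0.5 kg. Origin: centre of its underside, z up. 
- round_top (a point): middle of the top face of the round timer's grey key, a disc 44 mm across, 60 mm above the table when out; moves down with the key; its axes are the timer's
- square_top (a point): middle of the top face of the square timer's grey key, 40 x 40 mm, 60 mm above the table when out; moves down with the key; its axes are the timer's
- oblong_top (a point): middle of the top face of the oblong timer's grey key, 32 mm along x by 56 mm along y, 60 mm above the table when out; moves down with the key; its axes are the timer's
- round_key (a joint): how far the round timer's key is pressed in, m: 0 = out (stands 22 mm above the housing), 0.018 = bottomed (4 mm above it). It moves straight down, takes about 4.2 N to start, rising evenly to 7.8 N just before the hard stop at the bottom (about 6 N half way), and stays down where it is left; from 0.005 the timer is started, half way down is a good press. Its delicate switch stands at most 20 N
- square_key (a joint): how far the square timer's key is pressed in, m: 0 = out (stands 22 mm above the housing), 0.018 = bottomed (4 mm above it). It moves straight down, takes about 4.2 N to start, rising evenly to 7.8 N just before the hard stop at the bottom (about 6 N half way), and stays down where it is left; from 0.005 the timer is started, half way down is a good press. Its delicate switch stands at most 20 N
- oblong_key (a joint): how far the oblong timer's key is pressed in, m: 0 = out (stands 22 mm above the housing), 0.018 = bottomed (4 mm above it). It moves straight down, takes about 4.2 N to start, rising evenly to 7.8 N just before the hard stop at the bottom (about 6 N half way), and stays down where it is left; from 0.005 the timer is started, half way down is a good press. Its delicate switch stands at most 20 N
- tall_key (a joint): how far the tall timer's key is pressed in, m: 0 = out (stands 22 mm above the housing), 0.018 = bottomed (4 mm above it). It moves straight down, takes about 4.2 N to start, rising evenly to 7.8 N just before the hard stop at the bottom (about 6 N half way), and stays down where it is left; from 0.005 the timer is started, half way down is a good press. Its delicate switch stands at most 20 N
- tube_rack: bystander: loose clear rack 50 x 100 mm with eight capped tubes, 97 mm high. Origin: centre of its underside
- reagent_bottle: bystander: loose bottle 60 mm across, 120 mm high. Origin: centre of its underside
- specimen_jar: bystander: loose jar 58 mm across, 70 mm high. Origin: centre of its underside
- phone: bystander: black phone lying flat, 72 x 150 x 9 mm. Origin: centre of its underside

How it is judged:
By the outcome, as a careful person would: the job done as asked, in the order asked, and still so for the second after the job is handed in, with the robot touching nothing.
It also fails if it takes over 56 s, if anything falls off the work surface, if the arm or the gripper's body presses on something with over 40 N, if the wrist force passes 120 N, or if a joint passes its speed limit or range.

## Working session

There is one attempt and no reset: what is moved stays moved. The work goes in short steps, Python scripts to look and compute and a tool call to move; the robot and the scene stay as the last step left them, time stands still between calls to the robot, and variables do not carry over. Pictures are saved under pics/ and viewed, at most 10 in all, crops included, and the job is handed in when it is done.

Besides the shell and the picture viewer there is one more tool, called by a JSON object that holds its "api" and its "payload", one argument or row to a line. servo_tool: Moves the arm, as the interface text tells. Its arguments: {"type":"object","properties":{"moves":{"type":"array"},"force":{"type":"number"}},"required":["moves"]}

```bash
mkdir -p pics; cat > h.py <<'E'
import numpy as np, cv2
from workcell import *
def world(xyz,c):
    return np.array(c["R"]).T@(np.array(xyz)-np.array(c["t"]))
def shot(n,f=None):
    c=calibration(n); p,d=camera(n)
    if f: cv2.imwrite("pics/"+f,p[:,:,::-1])
    return c,p,d
E
python3 - <<'E'
from h import *
o=get_obs();print({k:np.round(v,3) for k,v in o.items()},grasp_offset)
for n in("top","scene"):
    c,p,d=shot(n,n+"1.png")
    for k in("round_top","square_top","oblong_top","round_timer","square_timer","oblong_timer","tall_timer"):
        for r in mark_of(k,n)[:2]: print(n,k,round(r["score"],2),np.round(world(r["xyz"],c),3))
    for k in ("tube_rack","reagent_bottle","specimen_jar","phone"):
        for r in mark_of(k,n)[:1]: print(n,k,round(r["score"],2),np.round(world(r["xyz"],c),3))
E
```

```text
{'time': np.float64(0.0), 'q': array([-7.0015e+01,  5.0120e+00,  1.0036e+01,  9.5100e+01,  1.0000e-03,
        8.9999e+01]), 'qd': array([-0.018, -0.058, -0.042,  0.029, -0.077,  0.097]), 'joint_efforts': array([ 1.0000e-03, -5.2039e+01,  4.6480e+01,  1.6000e-02,  0.0000e+00,
       -0.0000e+00]), 'ee_pos': array([ 0.188, -0.517,  0.231]), 'tcp_rot': array([-1.79924e+02, -1.00000e-03,  1.99850e+01]), 'wrist_force': array([ 0.685, -0.719, -0.021]), 'torque': array([-0.021, -0.009, -0.008]), 'grasp_force': np.float64(0.0), 'opening': np.float64(0.085)} 0.0187
top round_top 0.83 [0.496 0.27  0.057]
top square_top 0.88 [ 0.479 -0.242  0.058]
top oblong_top 0.77 [0.626 0.113 0.06 ]
top round_timer 0.6 [ 0.495  0.268 -0.003]
top square_timer 0.6 [ 0.479 -0.243 -0.001]
top square_timer 0.38 [ 0.495  0.269 -0.003]
top oblong_timer 0.59 [ 0.48  -0.243  0.06 ]
top oblong_timer 0.58 [ 0.635  0.105 -0.001]
top tall_timer 0.58 [ 0.454 -0.011  0.002]
top tube_rack 0.25 [ 0.664  0.294 -0.002]
top reagent_bottle 0.78 [ 0.691 -0.299  0.003]
top specimen_jar 0.68 [ 0.665  0.299 -0.003]
top phone 0.56 [ 0.343  0.179 -0.004]
scene round_top 0.74 [0.495 0.271 0.057]
scene square_top 0.6 [ 0.476 -0.24   0.06 ]
scene oblong_top 0.73 [0.62  0.113 0.06 ]
scene round_timer 0.74 [ 0.49   0.271 -0.002]
scene round_timer 0.2 [ 0.474 -0.239  0.003]
scene square_timer 0.79 [ 0.476 -0.239  0.004]
scene square_timer 0.38 [ 0.684 -0.288  0.002]
scene oblong_timer 0.67 [0.633 0.104 0.001]
scene oblong_timer 0.46 [ 0.663  0.29  -0.001]
scene tall_timer 0.93 [ 0.449 -0.009  0.003]
scene tall_timer 0.67 [ 0.635  0.107 -0.002]
scene tube_rack 0.77 [ 0.664 -0.092  0.003]
scene reagent_bottle 0.92 [ 0.684 -0.29   0.   ]
scene specimen_jar 0.78 [0.665 0.291 0.   ]
scene phone 0.82 [0.34  0.186 0.003]
```

View pics/top1.png

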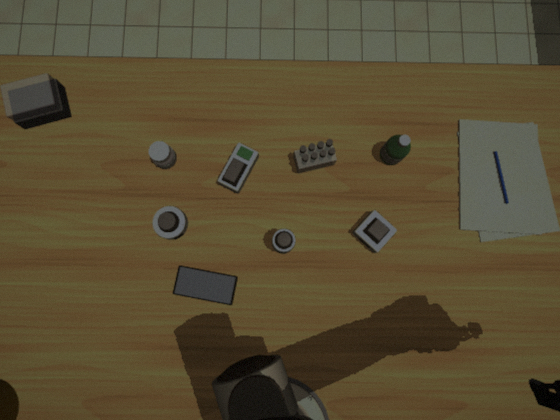

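View pics/scene1.png

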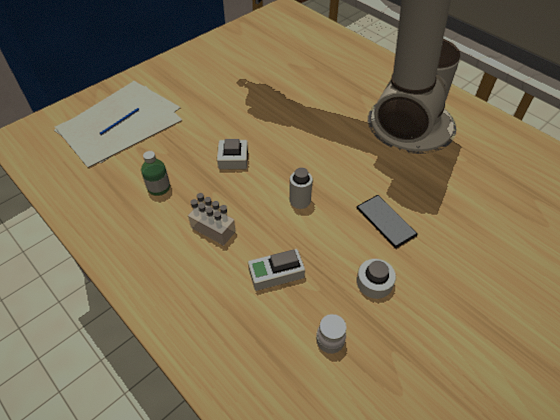

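Both views agree within about 5 mm. In the top view the round timer is at (170,222), the square at (375,231), the oblong's key at (235,172), and the tall one at (284,240). I'll shut the fingers, turn, and move over the round timer at height.

{"api": "servo_tool", "payload": {
  "moves": [
    [[0, 0, -8], [0, 0, 0], 0],
    [[0, 0, -8], [0, 0, 0], 0],
    [[0, 0, -8], [0, 0, 0], 0],
    [[0, 0, -8], [0, 0, 0], 0],
    [[0, 0, -8], [0, 0, 0], 0],
    [[0, 0, 0], [0.02, -0.003, 0], 0],
    [[0, 0, 0], [0.04, -0.006, 0], 0],
    [[0, 0, 0], [0.049, -0.0075, 0], 0],
    [[0, 0, 0], [0.049, -0.0075, 0], 0],
    [[0, 0, 0], [0.049, -0.0075, 0], 0],
    [[0, 0, 0], [0.049, -0.0075, 0], 0],
    [[0, 0, 0], [0.049, -0.0075, 0], 0]
  ],
  "force": 20
}}

```text
time: 2.4
ee_pos: [0.3004, -0.2278, 0.2315]
tcp_rot: [179.9, 0.0, 59.9]
wrist_force: [1.3, 0.4, -0.2]
opening: -0.0
grasp_force: 0.0
```

{"api": "servo_tool", "payload": {
  "moves": [
    [[0, 0, 0], [0.049, -0.0075, 0], 0],
    [[0, 0, 0], [0.049, -0.0075, 0], 0],
    [[0, 0, 0], [0.049, -0.0075, 0], 0],
    [[0, 0, 0], [0.049, -0.0075, 0], 0],
    [[0, 0, 0], [0.049, -0.0075, 0], 0],
    [[0, 0, 0], [0.049, -0.0075, 0], 0],
    [[0, 0, 0], [0.049, -0.0075, 0], 0],
    [[0, 0, 0], [0.049, -0.0075, 0], 0],
    [[0, 0, 0], [0.049, -0.0075, 0], 0],
    [[0, 0, 0], [0.045, -0.007, 0], 0],
    [[0, 0, 0], [0.025, -0.004, 0], 0],
    [[0, 0, 0], [0, 0, 0], 0]
  ]
}}

```text
time: 3.6
ee_pos: [0.4883, 0.255, 0.23]
tcp_rot: [-179.9, 0.1, 60.2]
wrist_force: [0.2, -0.2, 0.7]
opening: 0.0002
grasp_force: 0.0
```

```bash
cat > look.py <<'E'
from h import *
import sys
from scipy.spatial.transform import Rotation as Ro
k=sys.argv[1]; o=get_obs(); print(o["time"],np.round(o["ee_pos"],4),np.round(o["tcp_rot"],2),np.round(o["wrist_force"],2),o["opening"],np.round(o["q"],1))
c,p,d=shot("wrist",sys.argv[2] if len(sys.argv)>2 else None)
R=Ro.from_euler("xyz",o["tcp_rot"],degrees=True).as_matrix()
for n in("wrist","scene","top"):
    if n!="wrist": c,p,d=shot(n)
    for r in mark_of(k,n)[:2]:
        w=world(r["xyz"],c); print(n,round(r["score"],2),np.round(w,4),"tool shift",np.round(R.T@(w-o["ee_pos"]),4))
E
python3 look.py round_top w1.png
```

```text
3.6 [0.4883 0.255  0.23  ] [-1.7994e+02  6.0000e-02  6.0150e+01] [ 0.2  -0.18  0.65] 0.00020199956788032993 [ 27.6   5.2  10.1  95.    0.  147.4]
wrist 0.9 [0.4958 0.2728 0.06  ] tool shift [ 0.0194 -0.0022  0.1699]
wrist 0.47 [0.3421 0.1777 0.0006] tool shift [-0.1396 -0.0881  0.2296]
scene 0.7 [0.4957 0.2739 0.0563] tool shift [ 0.0202 -0.0029  0.1736]
top 0.66 [0.4961 0.2686 0.0596] tool shift [1.590e-02 1.000e-04 1.704e-01]
```

{"api": "servo_tool", "payload": {
  "moves": [
    [[0, 0, 0], [0.018, -0.002, 0], 0],
    [[0, 0, 0], [0, 0, 0.03], 0],
    [[0, 0, 0], [0, 0, 0.04], 0],
    [[0, 0, 0], [0, 0, 0.04], 0],
    [[0, 0, 0], [0, 0, 0.03], 0],
    [[0, 0, 0], [0, 0, 0.015], 0],
    [[0, 0, 0], [0, 0, 0], 0],
    [[0, 0, 0], [0, 0, 0], 0]
  ]
}}

```text
time: 4.7
ee_pos: [0.4958, 0.2688, 0.0779]
tcp_rot: [179.9, -0.1, 60.0]
wrist_force: [0.7, 1.3, 0.8]
opening: 0.0
grasp_force: 0.0
```

```bash
python3 look.py round_top w2.png
```

```text
4.7 [0.4958 0.2688 0.0779] [ 1.7995e+02 -9.0000e-02  5.9960e+01] [0.71 1.28 0.76] 1.921137861609477e-05 [ 28.5   6.5  -5.2  78.2  -0.  148.5]
wrist 0.83 [0.4973 0.2711 0.0596] tool shift [0.0027 0.0001 0.0183]
top 0.71 [0.4939 0.268  0.0603] tool shift [-0.0016 -0.0013  0.0177]
```

View pics/w2.png

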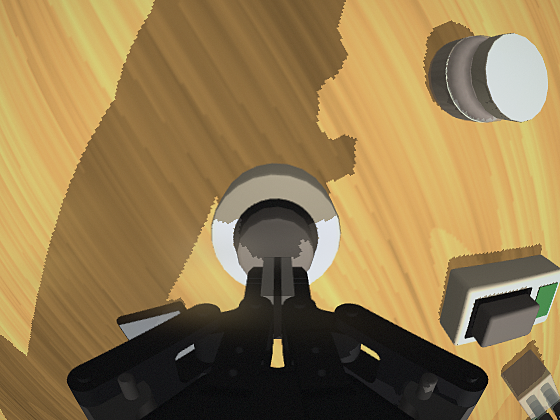

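The shut fingertips are over the grey key, at about (275,235). Now I'll descend slowly and watch the force.

{"api": "servo_tool", "payload": {
  "moves": [
    [[0, 0, 0], [0, 0, 0.006], 0],
    [[0, 0, 0], [0, 0, 0.004], 0],
    [[0, 0, 0], [0, 0, 0.003], 0],
    [[0, 0, 0], [0, 0, 0.002], 0],
    [[0, 0, 0], [0, 0, 0.002], 0],
    [[0, 0, 0], [0, 0, 0.002], 0],
    [[0, 0, 0], [0, 0, 0.002], 0],
    [[0, 0, 0], [0, 0, 0], 0],
    [[0, 0, 0], [0, 0, 0], 0]
  ]
}}

```text
time: 5.9
ee_pos: [0.4953, 0.2688, 0.0552]
tcp_rot: [180.0, -0.0, 60.0]
wrist_force: [0.0, -0.3, 1.6]
opening: 0.0003
grasp_force: 0.5
```

{"api": "servo_tool", "payload": {
  "moves": [
    [[0, 0, 0], [0, 0, 0.002], 0],
    [[0, 0, 0], [0, 0, 0.002], 0]
  ]
}}

```text
time: 6.1
ee_pos: [0.4953, 0.2688, 0.0516]
tcp_rot: [180.0, -0.0, 60.0]
wrist_force: [-2.4, -1.8, 4.6]
opening: 0.0002
grasp_force: 2.9
```

```bash
python3 look.py round_top
```

```text
6.1 [0.4953 0.2688 0.0516] [ 1.7999e+02 -2.0000e-02  5.9980e+01] [-2.37 -1.8   4.63] 0.0002288751055630434 [ 28.5   7.1  -7.5  75.4  -0.  148.5]
scene 0.6 [0.4954 0.2732 0.0493] tool shift [ 0.0038 -0.0021  0.0023]
scene 0.33 [ 0.4753 -0.2375 -0.0009] tool shift [-0.4484  0.236   0.0524]
top 0.73 [ 6.684e-01 -8.760e-02  4.000e-04] tool shift [-0.2221  0.3282  0.0511]
top 0.5 [0.498  0.2692 0.0536] tool shift [ 0.0017  0.0021 -0.002 ]
```

{"api": "servo_tool", "payload": {
  "moves": [
    [[0, 0, 0], [0, 0, -0.01], 0],
    [[0, 0, 0], [0, 0, -0.03], 0],
    [[0, 0, 0], [0, 0, -0.04], 0],
    [[0, 0, 0], [-0.03, 0, -0.03], 0],
    [[0, 0, 0], [-0.03, 0, -0.03], 0],
    [[0, 0, 0], [0, 0, 0], 0],
    [[0, 0, 0], [0, 0, 0], 0]
  ]
}}

```text
time: 7.1
ee_pos: [0.4656, 0.2168, 0.1926]
tcp_rot: [179.9, -0.1, 59.9]
wrist_force: [0.3, -0.3, 0.3]
opening: 0.0001
grasp_force: 0.0
```

```bash
cat > depth.py <<'E'
from h import *
import sys
# heights above the table around each key from the top camera and the wrist camera
K={"round":(.4955,.270),"square":(.478,-.241),"oblong":(.624,.113)}
for n in("top","wrist","scene"):
    c,p,d=shot(n); M=c["camera_matrix"]; v,u=np.mgrid[:420,:560]
    x=(u-M[0][2])/M[0][0]; y=(v-M[1][2])/M[1][1]
    if n=="wrist":
        r=np.hypot(x,y)+1e-9; s=np.tan(np.minimum(r,1.5))/r; x=x*s; y=y*s
    P=np.stack([x*d,y*d,d],-1).reshape(-1,3)[d.ravel()>0]
    W=(P-c["t"])@np.array(c["R"])
    for k,(a,b) in K.items():
        r=np.hypot(W[:,0]-a,W[:,1]-b); i=W[r<.012]; t=W[(r>.07)&(r<.09)&(W[:,2]<.02)]
        if len(i)>3 and len(t)>3: print(n,k,len(i),"key",round(np.median(i[:,2])*1e3,1),"table",round(np.median(t[:,2])*1e3,1))
E
python3 depth.py; python3 look.py round_top
```

```text
top round 62 key 649.1 table 0.0
top square 75 key 60.0 table 0.1
top oblong 74 key 60.4 table 0.3
wrist round 595 key 51.0 table -0.1
wrist oblong 331 key 60.0 table -0.0
scene round 1966 key 540.3 table 0.1
scene square 46 key 59.8 table 0.2
scene oblong 83 key 60.0 table 0.1
7.25 [0.4651 0.2171 0.1902] [-1.7994e+02  7.0000e-02  6.0000e+01] [0.38 0.79 0.5 ] -6.205579120361182e-05 [ 25.   -0.6  -0.3  90.5   0.  145. ]
wrist 0.95 [0.4971 0.2737 0.0503] tool shift [ 0.0653 -0.0004  0.1398]
scene 0.87 [0.4955 0.274  0.0466] tool shift [ 0.0647 -0.002   0.1435]
top 0.58 [ 0.3437  0.1829 -0.0005] tool shift [-0.0901 -0.0878  0.1908]
```

Wrist depth shows the round key at 51 mm, so it is pressed 9 mm. On to the square timer.

{"api": "servo_tool", "payload": {
  "moves": [
    [[0, 0, 0], [-0.02, 0.012, 0], 0],
    [[0, 0, 0], [-0.039, 0.024, 0], 0],
    [[0, 0, 0], [-0.039, 0.024, 0], 0],
    [[0, 0, 0], [-0.039, 0.024, 0], 0],
    [[0, 0, 0], [-0.039, 0.024, 0], 0],
    [[0, 0, 0], [-0.039, 0.024, 0], 0],
    [[0, 0, 0], [-0.039, 0.024, 0], 0],
    [[0, 0, 0], [-0.039, 0.024, 0], 0],
    [[0, 0, 0], [-0.039, 0.024, 0], 0],
    [[0, 0, 0], [-0.039, 0.024, 0], 0],
    [[0, 0, 0], [-0.019, 0.012, 0], 0],
    [[0, 0, 0], [0, 0, 0], 0]
  ]
}}

```text
time: 8.75
ee_pos: [0.4776, -0.2435, 0.1905]
tcp_rot: [-180.0, 0.0, 59.8]
wrist_force: [-0.8, 0.2, -0.3]
opening: 0.0001
grasp_force: 0.0
```

```bash
python3 look.py square_top
```

```text
8.75 [ 0.4776 -0.2435  0.1905] [-1.7995e+02  2.0000e-02  5.9790e+01] [-0.83  0.2  -0.31] 9.0886009990418e-05 [-27.    2.4   2.9  90.5  -0.   93.2]
wrist 0.69 [ 0.4809 -0.2397  0.0593] tool shift [0.005  0.001  0.1312]
wrist 0.55 [ 0.6848 -0.2934 -0.0037] tool shift [0.0612 0.2044 0.194 ]
scene 0.78 [ 0.4717 -0.2361  0.0595] tool shift [ 0.0034 -0.0087  0.1311]
top 0.76 [ 0.4833 -0.2399  0.0616] tool shift [0.006  0.0032 0.1289]
```

{"api": "servo_tool", "payload": {
  "moves": [
    [[0, 0, 0], [0.004, 0, 0.02], 0],
    [[0, 0, 0], [0, 0, 0.04], 0],
    [[0, 0, 0], [0, 0, 0.04], 0],
    [[0, 0, 0], [0, 0, 0.02], 0],
    [[0, 0, 0], [0, 0, 0.005], 0],
    [[0, 0, 0], [0, 0, 0.003], 0],
    [[0, 0, 0], [0, 0, 0.002], 0],
    [[0, 0, 0], [0, 0, 0.002], 0],
    [[0, 0, 0], [0, 0, 0.002], 0],
    [[0, 0, 0], [0, 0, 0.002], 0],
    [[0, 0, 0], [0, 0, 0], 0]
  ]
}}

```text
time: 10.15
ee_pos: [0.4806, -0.2377, 0.0559]
tcp_rot: [179.9, -0.0, 60.0]
wrist_force: [2.5, -0.6, 3.8]
opening: -0.0
grasp_force: 1.9
```

{"api": "servo_tool", "payload": {
  "moves": [
    [[0, 0, 0], [0, 0, 0.002], 0],
    [[0, 0, 0], [0, 0, 0.002], 0],
    [[0, 0, 0], [0, 0, 0], 0]
  ]
}}

```text
time: 10.45
ee_pos: [0.4805, -0.2377, 0.0517]
tcp_rot: [179.9, -0.0, 60.0]
wrist_force: [2.4, -0.7, 3.1]
opening: -0.0003
grasp_force: 1.8
```

{"api": "servo_tool", "payload": {
  "moves": [
    [[0, 0, 0], [0, 0, -0.01], 0],
    [[0, 0, 0], [0, 0, -0.03], 0],
    [[0, 0, 0], [0, 0, -0.04], 0],
    [[0, 0, 0], [-0.03, 0, -0.03], 0],
    [[0, 0, 0], [-0.03, 0, -0.03], 0],
    [[0, 0, 0], [0, 0, 0], 0],
    [[0, 0, 0], [0, 0, 0], 0]
  ]
}}

```text
time: 11.15
ee_pos: [0.4496, -0.2899, 0.1919]
tcp_rot: [180.0, 0.0, 59.9]
wrist_force: [-0.8, 0.8, -0.6]
opening: -0.0001
grasp_force: 0.0
```

```bash
python3 depth.py; python3 look.py square_top
```

```text
top round 77 key 51.0 table 0.2
top square 1014 key 649.7 table 0.2
top oblong 71 key 60.1 table 0.4
wrist square 596 key 51.5 table -0.1
scene round 89 key 51.2 table 0.2
scene square 50 key 51.9 table 0.0
scene oblong 82 key 59.7 table 0.1
11.3 [ 0.4496 -0.2886  0.1901] [-1.7987e+02 -1.0000e-02  6.0010e+01] [ 0.67 -1.1   0.17] 0.0001479675325195834 [-32.7   2.3   2.7  90.5   0.   87.3]
wrist 0.71 [ 0.4758 -0.2391  0.0504] tool shift [ 0.056  -0.0017  0.1397]
scene 0.59 [ 0.4734 -0.2376  0.0514] tool shift [ 0.0561 -0.0046  0.1388]
scene 0.59 [0.3376 0.1844 0.0016] tool shift [ 0.3537 -0.333   0.1893]
top 0.69 [ 0.4811 -0.2404  0.0479] tool shift [0.0574 0.0035 0.1422]
top 0.32 [ 0.6367  0.1043 -0.0024] tool shift [ 0.4338 -0.0339  0.1927]
```

Square pressed 8.5 mm. Next, the oblong.

{"api": "servo_tool", "payload": {
  "moves": [
    [[0, 0, 0], [0.0218, -0.0026, 0], 0],
    [[0, 0, 0], [0.0436, -0.0052, 0], 0],
    [[0, 0, 0], [0.0436, -0.0052, 0], 0],
    [[0, 0, 0], [0.0436, -0.0052, 0], 0],
    [[0, 0, 0], [0.0436, -0.0052, 0], 0],
    [[0, 0, 0], [0.0436, -0.0052, 0], 0],
    [[0, 0, 0], [0.0436, -0.0052, 0], 0],
    [[0, 0, 0], [0.0436, -0.0052, 0], 0],
    [[0, 0, 0], [0.0436, -0.0052, 0], 0],
    [[0, 0, 0], [0.0436, -0.0052, 0], 0],
    [[0, 0, 0], [0.0218, -0.0026, 0], 0],
    [[0, 0, 0], [0, 0, 0], 0]
  ]
}}

```text
time: 12.8
ee_pos: [0.6234, 0.1171, 0.1902]
tcp_rot: [-179.9, 0.0, 60.2]
wrist_force: [-0.1, 0.4, -0.3]
opening: -0.0001
grasp_force: 0.0
```

```bash
python3 look.py oblong_top w3.png
```

```text
12.8 [0.6234 0.1171 0.1902] [-1.7994e+02  2.0000e-02  6.0180e+01] [-0.15  0.43 -0.3 ] -9.981434354109687e-05 [ 10.6  16.3  18.5  92.3   0.  130.4]
wrist 0.94 [0.6262 0.1153 0.0588] tool shift [-1.000e-04  3.500e-03  1.314e-01]
scene 0.77 [0.6217 0.117  0.0606] tool shift [-0.0009 -0.0013  0.1295]
top 0.61 [ 0.4963  0.2702 -0.0017] tool shift [ 0.0697 -0.1862  0.192 ]
```

View pics/w3.png

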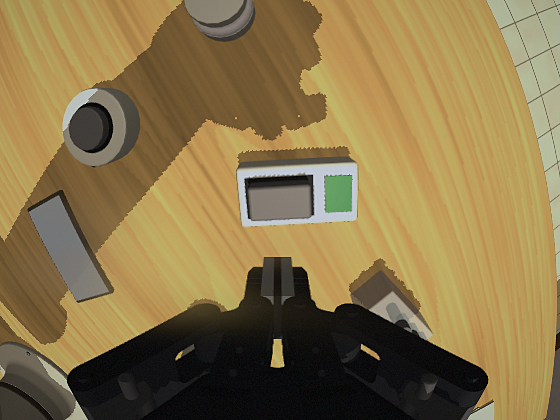

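The oblong key is at (280,198), in line with the fingers (column 279), and the rack is well clear of them. Pressing.

{"api": "servo_tool", "payload": {
  "moves": [
    [[0, 0, 0], [-0.001, 0.001, 0.02], 0],
    [[0, 0, 0], [0, 0, 0.04], 0],
    [[0, 0, 0], [0, 0, 0.04], 0],
    [[0, 0, 0], [0, 0, 0.02], 0],
    [[0, 0, 0], [0, 0, 0.005], 0],
    [[0, 0, 0], [0, 0, 0.003], 0],
    [[0, 0, 0], [0, 0, 0.002], 0],
    [[0, 0, 0], [0, 0, 0.002], 0],
    [[0, 0, 0], [0, 0, 0.002], 0],
    [[0, 0, 0], [0, 0, 0.002], 0],
    [[0, 0, 0], [0, 0, 0], 0]
  ]
}}

```text
time: 14.2
ee_pos: [0.6241, 0.1128, 0.056]
tcp_rot: [179.9, -0.1, 60.0]
wrist_force: [2.7, -0.1, 4.6]
opening: -0.0
grasp_force: 2.1
```

{"api": "servo_tool", "payload": {
  "moves": [
    [[0, 0, 0], [0, 0, 0.002], 0],
    [[0, 0, 0], [0, 0, 0.002], 0],
    [[0, 0, 0], [0, 0, 0], 0]
  ]
}}

```text
time: 14.5
ee_pos: [0.624, 0.1128, 0.0517]
tcp_rot: [179.9, -0.1, 60.0]
wrist_force: [3.1, 0.2, 4.2]
opening: -0.0001
grasp_force: 1.6
```

{"api": "servo_tool", "payload": {
  "moves": [
    [[0, 0, 0], [0, 0, -0.01], 0],
    [[0, 0, 0], [0, 0, -0.03], 0],
    [[0, 0, 0], [0, 0, -0.04], 0],
    [[0, 0, 0], [-0.03, 0, -0.03], 0],
    [[0, 0, 0], [-0.04, 0, -0.03], 0],
    [[0, 0, 0], [-0.03, 0, 0], 0],
    [[0, 0, 0], [0, 0, 0], 0],
    [[0, 0, 0], [0, 0, 0], 0]
  ]
}}

```text
time: 15.3
ee_pos: [0.573, 0.0259, 0.1917]
tcp_rot: [-180.0, -0.0, 59.9]
wrist_force: [-0.1, 0.7, -0.0]
opening: 0.0002
grasp_force: 0.0
```

```bash
python3 depth.py; python3 - <<'E'
from h import *
c,p,d=shot("scene","scene2.png")
print(get_obs()["time"])
E
```

```text
top round 77 key 51.3 table 0.3
top square 77 key 52.1 table 0.2
wrist round 344 key 51.1 table -0.1
wrist oblong 607 key 51.6 table -0.1
scene round 82 key 51.5 table 0.2
scene square 48 key 51.5 table 0.1
scene oblong 81 key 51.6 table 0.1
15.5
```

View pics/scene2.png

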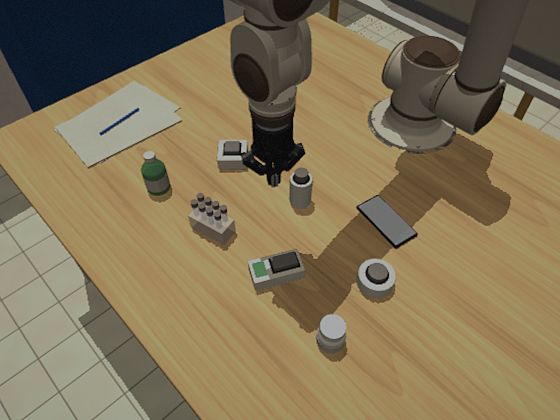

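All three keys are about half way down: round (377,272), square (232,148) and oblong (285,261). Nothing has moved and the arm is clear.

```bash
python3 -c "
from workcell import *
print(job_done())"
```

```text
the job is handed in; nothing more can be done
None
```

I pressed the round, square and oblong timers in that order, each key about 8.5 to 9 mm in by the depth cameras. Nothing else on the bench was moved, and I handed the job in at about 15.5 s.

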